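# Open the ratchet hold-down, turn the tray round and pack the offering cups

## Task

The tray in the wooden carry case went in the wrong way round: flick the orange pawl off the ratchet wheel, then ease the crank back, slowly (no faster than a quarter turn a second), until it stops and the yellow hold-down is clear of the tray. Lift the tray right out of the case, turn it half round so that its red cup well comes to the end away from the winch, and seat it fully home again. Then stand one steel cup in the well and nest all the other cups inside it as one straight upright stack, and finish by flicking the pawl back onto the wheel, leaving the hold-down open and knocking over none of the green cans.

Things in the scene. Friction and masses are not known exactly. Their poses are not given: they have to be found in the camera images.
- case (a point): Open wooden case, fixed, on a red board that also carries the winch; place and yaw vary. Point: centre of its inner floor, 12 mm above the table. Its frame (z up) serves as station frame: x across the case, y along it towards the winch. Inside 110 (x) by 200 mm (y), walls 6 mm thick, top 50 mm above the table. Yellow mark outside the -y end.
- insert_post (a point): Aluminium tray 104 x 194 x 34 mm, 0.35 kg, 3 mm clearance all round in the case. Its handle is a wooden post 30 x 30 mm at its centre, top 90 mm above the tray's underside. Point: on the post's axis, 75 mm above that underside (87 mm above the table when seated). y points to the red well. Starts with the well at the winch end (+y); must end with it at the case's -y end.
- well (a point): Red cup well of the tray: a low ring 6 mm high, 46 mm inside diameter, with four upright red pins (6 mm thick, tops 40 mm above the tray's underside) 24 mm to each side in x and y, between which a cup stands upright, its rim above them. 62 mm from the post's axis. Point: the centre of the well on the tray's floor, 5 mm above the tray's underside; same axes as the post's point.
- drum (a joint): Winch drum on a vertical axis: ratchet wheel (46 mm radius, top 84 mm above the table), blue crank arm (top 102 mm). Rad: starts 0 to 0.6 (wound, hold-down over tray), grows anticlockwise from above as eased back, stop at 2.2 (over 2.0 is fully back). 40 mm of hold-down travel per rad. Friction holds it (2 N at the knob). With the pawl on it turns back at most one tooth (0.52).
- drum_axis (a point): Point on the drum's axis at the height of the middle of the crank knob's grip, 127 mm above the table; in the station's frame 55 mm to -x and 185 mm to +y of the case's centre.
- knob_grip (a point): Crank knob: upright black cylinder, 22 mm diameter, 103 to 151 mm above the table, spinning freely on its pin, 75 mm from the drum's axis. Point: on its axis, 129 mm above the table. With the drum at 0 it lies at 200 degrees (anticlockwise from station x) about the drum's axis, at 2.2 rad at 326 degrees.
- pawl (a joint): Pawl, orange, turning about a vertical pivot, in rad: 0 on the wheel (up to 0.2 when riding on a tooth), 0.7 fully off; grows anticlockwise seen from above. An over-centre spring snaps it to the nearer side from the middle (0.35) and holds it there; about 3 N at the tab to flick.
- pawl_pivot (a point): Point on the pawl's pivot axis at the height of the tab's point, 112 mm above the table. A thin spring strut runs from the pawl to a steel post 45 mm to -x of the pivot (top 96 mm above the table).
- tab (a point): Thumb tab of the pawl: upright orange post, 14 mm diameter, 84 to 130 mm above the table, 46 mm from the pivot. Point: on its axis, 112 mm above the table. It swings about the pivot from on (station frame: 10 mm to -x, 45 mm to +y of the pivot) to off (37 mm to -x, 28 mm to +y).
- bar_nose (a point): Yellow hold-down: cross bar 84 mm (x) by 20 mm, underside 56 and top 66 mm above the table, on a toothed steel bar that the drum draws along the station's y. This point is the middle of the top edge of its front face: 35 mm to +y of the case's centre with the drum at 0, 123 mm at 2.2. The bar runs in a dark guide block, top 78 mm above the table.
- cup1_center (a point): Steel cup, 60 mm high, rim 67 mm outside diameter (upright band over the top 12 mm, wall 2.5 mm), tapering to a solid foot 34 mm in diameter, 18 mm high; inner floor 22 mm above the underside: each nested cup stands 22 mm above the one below. 0.12 kg; three or four of the four cups are present. Point: on the axis half-way up (30 mm); z up.
- cup2_center (a point): Steel cup, 60 mm high, rim 67 mm outside diameter (upright band over the top 12 mm, wall 2.5 mm), tapering to a solid foot 34 mm in diameter, 18 mm high; inner floor 22 mm above the underside: each nested cup stands 22 mm above the one below. 0.12 kg; three or four of the four cups are present. Point: on the axis half-way up (30 mm); z up.
- cup3_center (a point): Steel cup, 60 mm high, rim 67 mm outside diameter (upright band over the top 12 mm, wall 2.5 mm), tapering to a solid foot 34 mm in diameter, 18 mm high; inner floor 22 mm above the underside: each nested cup stands 22 mm above the one below. 0.12 kg; three or four of the four cups are present. Point: on the axis half-way up (30 mm); z up.
- cup4_center (a point): Steel cup, 60 mm high, rim 67 mm outside diameter (upright band over the top 12 mm, wall 2.5 mm), tapering to a solid foot 34 mm in diameter, 18 mm high; inner floor 22 mm above the underside: each nested cup stands 22 mm above the one below. 0.12 kg; three or four of the four cups are present. Point: on the axis half-way up (30 mm); z up.
- can_a: Green drink can, 66 mm diameter, 115 mm high, closed, standing; a bystander. Origin at the centre of its underside.
- can_b: Green drink can, as the other. Origin at the centre of its underside.
- can_c: Green drink can, as the other. Origin at the centre of its underside.
Mind the look-alikes: they are no part of the job. Leave any blue look-alike of the part that bears cup3_center alone. Leave any turquoise look-alike of the part that bears cup2_center alone.

How it is judged:
On the way, in this order (a step that is already met when the one before it is completed fails the run):
1. the pawl is flicked off the wheel while the hold-down is still over the tray (value of joint pawl above 0.5 rad and value of joint drum below 1.2 rad), for 0.2 s.
2. the drum is eased back until the hold-down is clear (value of joint drum above 2 rad), for 0.2 s.
3. the tray is lifted clear of the case (z of well in the frame of case above 0.045 m), for 0.1 s.
4. the tray is seated again, turned half round (y of well in the frame of case below -0.054 m and z of well in the frame of case below 0.01 m and horizontal distance between insert_post and case below 0.01 m and angle between well's own z axis and vertical below 0.06 rad), for 0.3 s.
At the end, for the whole second after the job is handed in: Tray flat on the case floor, well at the -y end (within 5 mm in height, 10 mm sideways); every cup present upright in one nested stack over the well (each within 11 mm of its centre, tilt under 0.12 rad); drum above 2.0 rad; pawl on the wheel (below 0.3 rad) (all of step 4 and horizontal distance between each of cup1_center, cup2_center, cup3_center, cup4_center and well below 0.011 m and angle between each of cup1_center, cup2_center, cup3_center, cup4_center's own z axis and vertical below 0.12 rad and z of cup1_center in the frame of well between 0.024 and 0.105 m and z of cup2_center in the frame of well between 0.024 and 0.105 m and z of cup3_center in the frame of well between 0.024 and 0.105 m and z of cup4_center in the frame of well between 0.024 and 0.105 m and value of joint drum above 2 rad and value of joint pawl below 0.3 rad); the robot touches nothing.
It fails at once if the drum is let fly (faster than 3 rad/s) (velocity of joint drum above 3 rad/s).
It fails at once if a green can is knocked over (angle between any of can_a, can_b, can_c's own z axis and vertical above 0.6 rad).
Of cup1, cup2, cup3, cup4 only 3 to 4 are there at a start; the rules pass over those that are not, and their reading is None.
At some moment in a run one of cup1, cup2, cup3, cup4 may be knocked a few centimetres aside while the robot is not near it.
Once in a run the grip may slacken for a moment while it holds something.
It also fails if it takes over 208 s, if anything falls off the work surface, if the arm or the gripper's body presses on something with over 40 N, if the wrist force passes 120 N, or if a joint passes its speed limit or range.

## Robot

A 6-joint arm with a two-finger parallel gripper is mounted at the origin on the work surface. World frame = base frame: x ahead of the robot, y to its left, z up, the work surface at z = 0. Lengths are in m, angles in rad, forces in N, time in s.
With the tool pointing down it reaches from about 0.3 to 0.775 m from the base axis. Payload 14.6 kg.
Tool frame: the origin (TCP) lies on the centre line of the jaws, within the pads' length; the fingertips stand 25 mm ahead of it and the grasp point (between the pads) lies 6 mm ahead of it (ctrl.tip_reach is the distance from the TCP to the fingertips, in m); z points along the fingers, y is the line along which they close (so a half turn about z gives the same grasp; the last joint's range is limited). The gripper opens to 94 mm and grips with 3 to 60 N. Pads are 16 mm wide; open, the fingers measure 119 mm over their backs; the gripper's body (75 mm by 177 mm) begins 78 mm behind the grasp point.
Start: joints at [1.042, 0.3, 1.521, -0, 1.321, -0.067], TCP at [0.245, 0.492, 0.23] pointing down, gripper open.
Joint ranges: [-3.03, 3.03], [-0.79, 2.21], [0.23, 2.52], [-1.04, 4.18], [0, 3.07], [-2.55, 2.55]. Speed limits (rad/s): [2.22, 2.22, 2.57, 3.14, 3.14, 3.14].

## Interface

Orientations are given as [roll, pitch, yaw] about the fixed x, y, z axes, in that order (R = Rz(yaw) Ry(pitch) Rx(roll)).
In Python, from station import ctrl gives the robot as it stands. The module is installed in compiled form; this text tells all that it offers.
- The arm moves only by the tool apply_moves, never from a script. Its argument "deltas" is a list of rows, each a list of 7 numbers: the closure in counts, from 0 (fully open) to 255 (shut), then the shift along the world's x, y, z in cm, then the turn, a rotation vector about the world's x, y, z in rad. In form: [[jaw, tx, ty, tz, ax, ay, az], ...]. A call has 1 to 10 rows; each row shifts and turns the commanded pose from where the row before left it; what a row does not reach is not made up. A row lasts 1/10 s, in which the tool goes at most 50 mm and 8.59 degrees, less where a joint would pass 70% of its speed; a pose out of reach is approached as far as the arm can. A call with a gripper value outside its range is refused whole. The fingers move at their own pace and stop on an object; "grip_force" is the grip in N (left out, the last holds). Time passes only in rows, so rows that do not move let the fingers close. It gives the time, the measured TCP pose, the force, the opening and the grip force at its end, in the units of the state.
- ctrl.get_obs(): the state, without advancing time (a new reading comes with each control period).
- ctrl.camera(name): name is "side" or "top" or "wrist"; returns a dict with "img" (400x640x3 uint8, red, green, blue), "K" (3x3 intrinsics, pixels), "pose" (4x4, takes a point from camera to world coordinates); the wrist camera has in their place "hand_eye" (4x4, takes a point from camera to tool coordinates, whose origin is the TCP and whose axes are the flange's). Camera axes: x right, y up, looking along -z (the intrinsics and any distortion apply to the point x, -y, -z); pixel columns grow to the right and rows downward; lengths in m; the calibration is good to about 2 mm. The wrist camera is an equidistant fisheye: a pixel r from the principal point sees the ray r / f radians off the axis. A picture is of the moment at which its call begins: read the wrist's pose just before it. There is no depth.
- ctrl.hand_in(): hands the job in; it is judged then, once.
The state is a dict: "time_s": time; "qpos": joint angles; "joint_vel": joint speeds; "tau": joint torques, N m; "ee_pos": TCP position; "eef_rot": TCP orientation; "force": force on the tool from outside, world axes, zero at the start; "moment": the same for the moment, N m; "grip_width": finger opening in m; "grip_force": force on a finger pad.
Only numpy, scipy, OpenCV 4.12 (cv2) and the standard library are available. Lean on these libraries where they do the work, as an engineer would, in place of code of your own. Each camera call takes 0.05 s, during which the arm holds its last target. There are 200 camera calls.

## Working session

There is one attempt and no reset: what is moved stays moved. The work goes in short steps, Python scripts to look and compute and a tool call to move; the robot and the scene stay as the last step left them, time stands still between calls to the robot, and variables do not carry over. Pictures are saved under pics/ and viewed, at most 14 in all, crops included, and the job is handed in when it is done.

Besides the shell and the picture viewer there is one more tool, called after "Emit:" as a command line: name --pt "numbers of a row" for each row, then --argument value for the rest. apply_moves: Moves the arm, as the interface text tells. Its arguments: {"type":"object","properties":{"deltas":{"type":"array"},"grip_force":{"type":"number"}},"required":["deltas"]}

```bash
mkdir -p pics
cat > h.py <<'E'
import numpy as np, cv2
from station import ctrl
from scipy.spatial.transform import Rotation as R
def save(n,name):
    c=ctrl.camera(n); cv2.imwrite(f'pics/{name}.png',c['img'][:,:,::-1]); np.savez(f'pics/{name}.npz',**{k:v for k,v in c.items()}); return c
def ray(c,u,v):
    K=c['K']; d=np.array([(u-K[0,2])/K[0,0],-(v-K[1,2])/K[1,1],-1.]); P=c['pose']; return P[:3,3],P[:3,:3]@d
def onz(c,u,v,z):
    o,d=ray(c,u,v); return o+d*(z-o[2])/d[2]
def proj(c,p):
    P=c['pose']; q=P[:3,:3].T@(np.asarray(p)-P[:3,3]); K=c['K']
    return K[0,2]+K[0,0]*q[0]/-q[2], K[1,2]+K[1,1]*q[1]/q[2]
E
python3 - <<'E'
from h import *
print(ctrl.get_obs())
a=save('top','top0');b=save('side','side0')
for c in(a,b): print({k:(np.round(v,3) if k!='img' else v.shape) for k,v in c.items()})
E
```

```text
{'time_s': 0.0, 'qpos': array([ 1.04239781e+00,  3.00504599e-01,  1.52160465e+00,  4.59831557e-06,
        1.32068902e+00, -6.65946773e-02]), 'joint_vel': array([ 0.00236231, -0.00053398,  0.00014729,  0.00010534, -0.00043748,
        0.00051452]), 'tau': array([-3.08123317e-04, -5.31819284e+01, -3.52724111e+01,  7.07415864e-02,
        2.44884094e-02, -6.26700739e-05]), 'ee_pos': array([0.24493754, 0.49217993, 0.22985797]), 'eef_rot': array([-3.14039000e+00, -8.46727767e-05,  2.67978762e+00]), 'force': array([-0.17811831,  0.32444803,  0.25846692]), 'moment': array([-0.01230823,  0.00801321,  0.00252176]), 'grip_force': 0.0, 'grip_width': 0.09390339368161874}
{'img': (400, 640, 3), 'K': array([[384.792,   0.   , 316.44 ],
       [  0.   , 384.792, 198.166],
       [  0.   ,   0.   ,   1.   ]]), 'pose': array([[-0.021,  0.992, -0.124,  0.419],
       [-1.   , -0.021, -0.003, -0.057],
       [-0.006,  0.124,  0.992,  1.343],
       [ 0.   ,  0.   ,  0.   ,  1.   ]])}
{'img': (400, 640, 3), 'K': array([[366.828,   0.   , 322.904],
       [  0.   , 366.828, 200.758],
       [  0.   ,   0.   ,   1.   ]]), 'pose': array([[ 0.867,  0.362, -0.342,  0.166],
       [-0.498,  0.63 , -0.596, -0.731],
       [-0.001,  0.687,  0.727,  0.933],
       [ 0.   ,  0.   ,  0.   ,  1.   ]])}
```

View pics/top0.png

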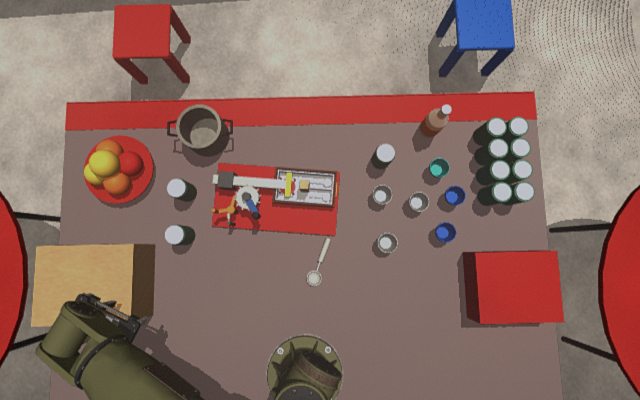

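View pics/side0.png

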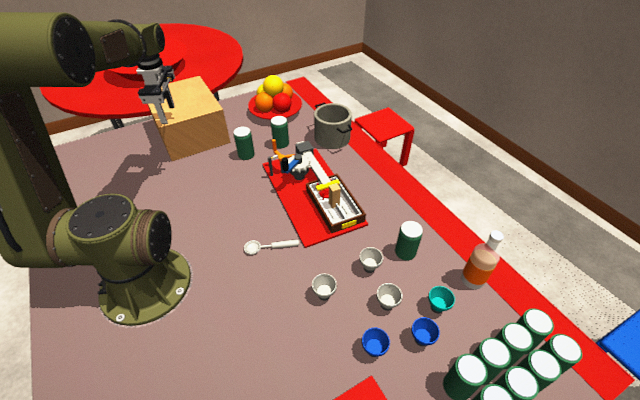

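Top: the case is at about (305,187), the winch at about (245,195), and the steel cups at (381,196), (418,203) and (387,243). The cans are at (177,188), (178,235) and (385,155). I'll enlarge the winch and case area.

Run:
```python
import cv2
a=cv2.imread('pics/top0.png'); cv2.imwrite('pics/crop0.png',cv2.resize(a[155:245,205:345],None,fx=5.5,fy=5.5,interpolation=cv2.INTER_CUBIC))
```

```text
(no output)
```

View pics/crop0.png

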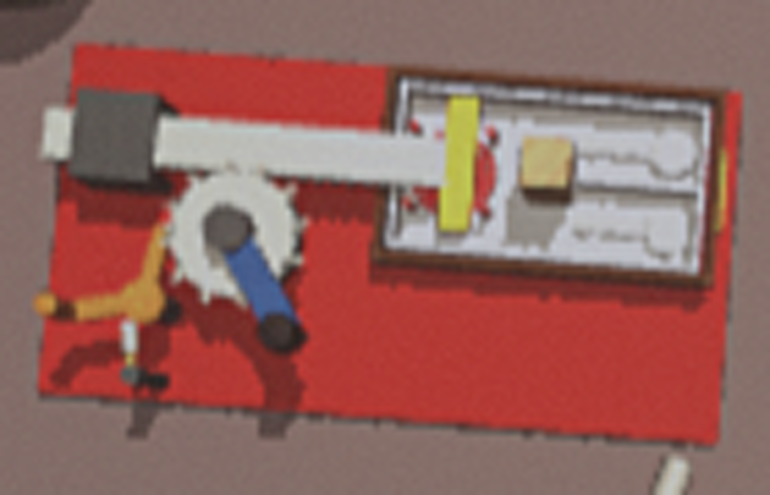

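Run:
```python
from h import *
c=dict(np.load('pics/top0.npz'))
f=lambda u,v,z:onz(c,205+u/5.5-.4,155+v/5.5-.4,z)
C=np.array([f(*p,.05) for p in [(388,68),(727,92),(712,287),(374,258)]]); print(C)
cen=C.mean(0); yv=(C[0]+C[3]-C[1]-C[2])[:2]; yaw=np.arctan2(yv[1],yv[0])-np.pi/2
print('case',cen,'yaw',yaw, np.linalg.norm(C[0]-C[1]),np.linalg.norm(C[0]-C[3]))
print('post',f(547,160,.102))
Rz=np.array([[np.cos(yaw),-np.sin(yaw)],[np.sin(yaw),np.cos(yaw)]])
dr=cen[:2]+Rz@[-.055,.185]; k=f(280,332,.151); d=Rz.T@(k[:2]-dr); print('drum',dr,'knob',k,np.linalg.norm(d),np.degrees(np.arctan2(d[1],d[0]))%360)
t=f(47,303,.13); print('tab',t,'st',Rz.T@(t[:2]-cen[:2]),'pivot',Rz.T@(f(145,300,.1)[:2]-cen[:2]))
print('nose st', Rz.T@(f(462,165,.066)[:2]-cen[:2]))
for n,p,z in [('c1',(381,195),.06),('c2',(418,202),.06),('c3',(387,242),.06),('canA',(176,187),.115),('canB',(177,234),.115),('canC',(385,153),.115),('pot',(199,125),.1)]: print(n,onz(c,*p,z))
```

```text
[[ 0.6904242   0.08579528  0.05      ]
 [ 0.67061936 -0.12459337  0.05      ]
 [ 0.54922656 -0.11206715  0.05      ]
 [ 0.57160167  0.0953084   0.05      ]]
case [ 0.62046795 -0.01388921  0.05      ] yaw -0.1006249040732885 0.211318756676096 0.11920274894522852
post [ 0.62180195 -0.01397417  0.102     ]
drum [0.58433037 0.17570002] knob [0.51870121 0.1367751  0.151     ] 0.0763042335858769 216.43773549543204
tab [0.54007706 0.27451866 0.13      ] st [-0.1089563   0.27887331] pivot [-0.10043337  0.22978252]
nose st [-9.38723184e-05  5.34072087e-02]
c1 [ 0.58459853 -0.27031786  0.06      ]
c2 [ 0.55828753 -0.3931226   0.06      ]
c3 [ 0.42741273 -0.2836274   0.06      ]
canA [0.6178544  0.39982027 0.115     ]
canB [0.46627742 0.39293081 0.115     ]
canC [ 0.7151934  -0.27994777  0.115     ]
pot [0.82818411 0.33356737 0.1       ]
```

The winch, case, cups and cans are located (case yaw about -0.10). I'll go beside the tab with the jaws closed.

Emit:
apply_moves --pt "255 3.25 -2.21 0 0 0 0.06" --pt "255 3.25 -2.21 0 0 0 0.06" --pt "255 3.25 -2.21 0 0 0 0.06" --pt "255 3.25 -2.21 0 0 0 0.06" --pt "255 3.25 -2.21 0 0 0 0.06" --pt "255 3.25 -2.21 0 0 0 0.06" --pt "255 3.25 -2.21 0 0 0 0" --pt "255 3.25 -2.21 0 0 0 0" --pt "255 3.25 -2.21 0 0 0 0" --pt "255 3.25 -2.21 0 0 0 0" --grip_force 20

```text
time_s: 1.1
ee_pos: [0.5711, 0.2702, 0.2301]
eef_rot: [-3.141, -0.001, 3.04]
force: [-0.9, 1.0, -0.3]
grip_width: 0.0175
grip_force: 0.0
```

Emit:
apply_moves --pt "255 0 0 0 0 0 0" --pt "255 0 0 -1 0 0 0" --pt "255 0 0 -1 0 0 0"

```text
time_s: 1.4
ee_pos: [0.5692, 0.272, 0.2094]
eef_rot: [-3.141, -0.001, 3.041]
force: [1.0, 0.1, -0.2]
grip_width: 0.0002
grip_force: 0.0
```

Run:
```python
from h import *
o=ctrl.get_obs(); print(o['ee_pos'],o['eef_rot'],o['qpos'])
c=save('wrist','w1'); print(c['K'],c['hand_eye'])
```

```text
[0.56924193 0.27200047 0.20939121] [-3.14149889e+00 -5.49134900e-04  3.04054253e+00] [ 3.87640005e-01  4.97888209e-01  1.29595092e+00  1.79434752e-04
  1.34828241e+00 -1.08214587e+00]
[[309.70691629   0.         323.93107068]
 [  0.         309.70691629 203.25896723]
 [  0.           0.           1.        ]] [[ 5.63491384e-04  9.71691688e-01  2.36251870e-01  6.90836318e-02]
 [ 9.99999809e-01 -4.87464233e-04 -3.80214272e-04  7.03627913e-04]
 [-2.54286711e-04  2.36252039e-01 -9.71691777e-01 -1.53306519e-01]
 [ 0.00000000e+00  0.00000000e+00  0.00000000e+00  1.00000000e+00]]
```

View pics/w1.png

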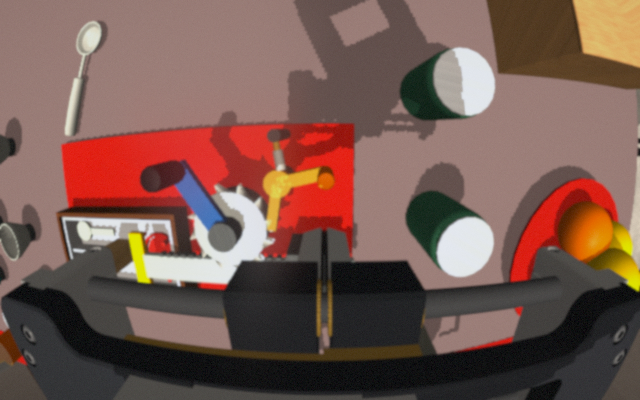

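The wrist view shows the tab top at about (325,177), the knob top at about (156,178), and clear space in front of the fingers. I'll check these against the top-camera estimate.

```bash
cat >> h.py <<'E'
def wray(c,pos,rot,u,v):
    K=c['K'];H=c['hand_eye']; a=np.array([u-K[0,2],v-K[1,2]]); r=np.hypot(*a); th=r/K[0,0]
    d=np.array([np.sin(th)*a[0]/r,-np.sin(th)*a[1]/r,-np.cos(th)])
    Rw=R.from_euler('xyz',rot).as_matrix()
    return np.array(pos)+Rw@H[:3,3], Rw@H[:3,:3]@d
def wonz(c,pos,rot,u,v,z):
    o,d=wray(c,pos,rot,u,v); return o+d*(z-o[2])/d[2]
cen=np.array([.6205,-.0139]);yaw=-.1006
Rz=np.array([[np.cos(yaw),-np.sin(yaw)],[np.sin(yaw),np.cos(yaw)]])
S=lambda p:Rz.T@(np.array(p)[:2]-cen)
W=lambda s:cen+Rz@np.array(s)
E
python3 - <<'E'
from h import *
c=dict(np.load('pics/w1.npz'));p,r=[0.56924193,0.27200047,0.20939121],[-3.14149889,-5.49e-4,3.0405]
for n,u,v,z in [('tab',326,176,.13),('tabmid',325,182,.11),('knob',154,178,.151),('hub',224,235,.11),('post',137,243,.102),('canA',466,246,.115),('canB',467,82,.115)]:
    q=wonz(c,p,r,u,v,z); print(n,q,S(q))
print(W([-.055,.185]))
E
```

```text
tab [0.53581163 0.27774925 0.13      ] [-0.11355065  0.2816694 ]
tabmid [0.5437476  0.27626239 0.11      ] [-0.10550548  0.28098707]
knob [0.51877408 0.1465931  0.151     ] [-0.11732999  0.14946529]
hub [0.5818013  0.18149636 0.11      ] [-0.05812678  0.19052193]
post [0.58623439 0.07703167 0.102     ] [-0.04322467  0.08703062]
canA [0.61419175 0.40050685 0.115     ] [-0.0478954  0.4116781]
canB [0.46725985 0.40516078 0.115     ] [-0.19455183  0.40155207]
[0.5843577  0.17568833]
```

Emit:
apply_moves --pt "255 0 0 -4 0 0 0" --pt "255 0 0 -4.3 0 0 0" --pt "255 -0.8 0.08 0 0 0 0" --pt "255 -0.8 0.08 0 0 0 0" --pt "255 -0.8 0.08 0 0 0 0" --pt "255 -0.6 -0.15 0 0 0 0" --pt "255 -0.6 -0.25 0 0 0 0" --pt "255 -0.6 -0.25 0 0 0 0" --pt "255 0 0 0 0 0 0" --pt "255 0 0 0 0 0 0"

```text
time_s: 2.45
ee_pos: [0.5294, 0.2678, 0.1288]
eef_rot: [3.139, 0.005, 3.04]
force: [11.0, 5.9, -1.0]
grip_width: 0.0005
grip_force: 5.0
```

Emit:
apply_moves --pt "255 1.5 0 0 0 0 0" --pt "255 0 0 4 0 0 0" --pt "255 0 0 4 0 0 0" --pt "255 0 0 3 0 0 0" --pt "180 -0.4 -4 0 0 0 0" --pt "180 -0.4 -4 0 0 0 0" --pt "180 0 -2 0 0 0 0" --pt "180 0 0 0 0 0 0"

```text
time_s: 3.25
ee_pos: [0.5349, 0.1652, 0.2381]
eef_rot: [3.141, 0.001, 3.037]
force: [-0.8, 0.7, 0.3]
grip_width: 0.0266
grip_force: 0.0
```

Run:
```python
from h import *
o=ctrl.get_obs(); print(repr(o['ee_pos']),repr(o['eef_rot']),o['grip_width'])
c=save('wrist','w2')
```

```text
array([0.53490208, 0.16519495, 0.23812732]) array([3.14143836e+00, 7.18788191e-04, 3.03709280e+00]) 0.026629440918067102
```

View pics/w2.png

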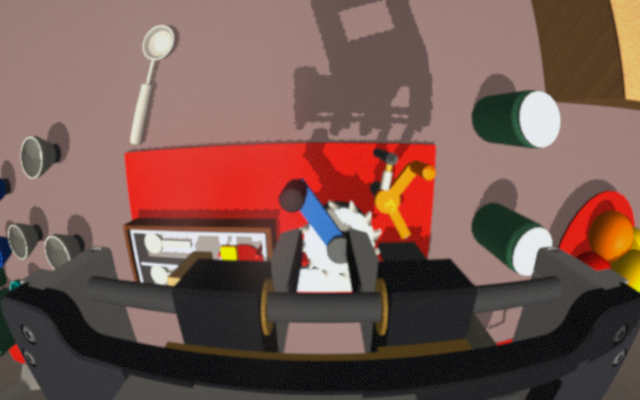

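The pawl is off (tab at (427,170)). The knob top is at (293,194).

Run:
```python
from h import *
c=dict(np.load('pics/w2.npz'));p,r=[0.53490208, 0.16519495, 0.23812732],[3.14143836e+00, 7.18788191e-04, 3.03709280e+00]
for n,u,v,z in [('knob',293,193,.151),('tab',427,169,.13),('hub',338,249,.11),('board',434,144,.0)]:
    q=wonz(c,p,r,u,v,z); print(n,q,S(q))
k=wonz(c,p,r,293,193,.151)[:2]; d=W([-.055,.185]); e=Rz.T@(k-d); print(d,np.hypot(*e),np.degrees(np.arctan2(e[1],e[0]))%360)
```

```text
knob [0.51356649 0.14350285 0.151     ] [-0.12220089  0.14586766]
tab [0.50808888 0.26016648 0.13      ] [-0.13936739  0.26139133]
hub [0.58166072 0.17499007 0.11      ] [-0.05761322  0.18403442]
board [0.49652413 0.31524737 0.        ] [-0.15640546  0.31503228]
[0.5843577  0.17568833] 0.0777643890161059 210.2130485238297
```

Emit:
apply_moves --pt "110 -1.85 -2.3 0 0 0 0" --pt "110 0 0 0 0 0 0" --pt "110 0 0 -3 0 0 0" --pt "110 0 0 -4 0 0 0" --pt "110 0 0 -3.3 0 0 0" --pt "255 0 0 0 0 0 0" --pt "255 0 0 0 0 0 0" --pt "255 0 0 0 0 0 0" --grip_force 15

```text
time_s: 4.1
ee_pos: [0.5175, 0.1449, 0.1365]
eef_rot: [3.141, 0.003, 3.04]
force: [-0.5, 0.2, -0.0]
grip_width: 0.0326
grip_force: 0.0
```

Run:
```python
from h import *
o=ctrl.get_obs(); print(o['ee_pos'],o['force'],o['grip_width'])
d=W([-.055,.185]); e=o['ee_pos'][:2]-d; r=np.hypot(*e); a=np.arctan2(e[1],e[0]); print(r,np.degrees(a-yaw)%360)
# rotate to station 323deg
a1=np.radians(323.5)+yaw; a0=a%(2*np.pi); n=20
A=np.linspace(a0,a1,n+1); rr=np.linspace(r,.075,n+1); P=np.c_[rr*np.cos(A),rr*np.sin(A)]; print(a1-a0); print(np.round(np.diff(P,axis=0)*100,2).tolist())
```

```text
[0.5175095  0.14494477 0.13649101] [-0.45964909  0.2226368  -0.04527146] 0.032566991378350285
0.07357885080945709 210.46170560774974
1.9728904179834101
[[0.33, -0.65], [0.39, -0.61], [0.45, -0.57], [0.5, -0.52], [0.55, -0.47], [0.6, -0.42], [0.64, -0.36], [0.67, -0.29], [0.7, -0.22], [0.72, -0.15], [0.73, -0.08], [0.73, -0.01], [0.73, 0.06], [0.72, 0.13], [0.71, 0.2], [0.68, 0.27], [0.65, 0.34], [0.62, 0.4], [0.58, 0.46], [0.53, 0.52]]
```

Emit:
apply_moves --pt "255 0 0 0 0 0 0" --pt "255 0 0 0 0 0 0" --pt "255 0 0 0 0 0 0"

```text
time_s: 4.4
ee_pos: [0.5172, 0.1443, 0.1361]
eef_rot: [3.141, 0.002, 3.04]
force: [-0.9, -1.1, 7.7]
grip_width: 0.0217
grip_force: 15.0
```

Emit:
apply_moves --pt "255 0.33 -0.65 0 0 0 0" --pt "255 0.39 -0.61 0 0 0 0" --pt "255 0.45 -0.57 0 0 0 0" --pt "255 0.5 -0.52 0 0 0 0" --pt "255 0.55 -0.47 0 0 0 0" --pt "255 0.6 -0.42 0 0 0 0" --pt "255 0 0 0 0 0 0"

```text
time_s: 5.1
ee_pos: [0.5462, 0.112, 0.1361]
eef_rot: [3.14, 0.004, 3.039]
force: [2.5, 1.3, 6.4]
grip_width: 0.022
grip_force: 15.0
```

Emit:
apply_moves --pt "255 0.64 -0.36 0 0 0 0" --pt "255 0.67 -0.29 0 0 0 0" --pt "255 0.7 -0.22 0 0 0 0" --pt "255 0.72 -0.15 0 0 0 0" --pt "255 0.73 -0.08 0 0 0 0" --pt "255 0.73 -0.01 0 0 0 0" --pt "255 0.73 0.06 0 0 0 0" --pt "255 0 0 0 0 0 0"

```text
time_s: 5.9
ee_pos: [0.5952, 0.1018, 0.1361]
eef_rot: [3.14, 0.003, 3.04]
force: [1.6, 2.5, 6.8]
grip_width: 0.0215
grip_force: 15.0
```

Emit:
apply_moves --pt "255 0.72 0.13 0 0 0 0" --pt "255 0.71 0.2 0 0 0 0" --pt "255 0.68 0.27 0 0 0 0" --pt "255 0.65 0.34 0 0 0 0" --pt "255 0.62 0.4 0 0 0 0" --pt "255 0.58 0.46 0 0 0 0" --pt "255 0.53 0.52 0 0 0 0" --pt "255 0 0 0 0 0 0"

```text
time_s: 6.7
ee_pos: [0.64, 0.1251, 0.1361]
eef_rot: [3.141, 0.003, 3.04]
force: [2.3, 0.6, 5.9]
grip_width: 0.0215
grip_force: 15.0
```

Run:
```python
from h import *
o=ctrl.get_obs(); d=W([-.055,.185]); e=o['ee_pos'][:2]-d; print(np.hypot(*e),np.degrees(np.arctan2(e[1],e[0])-yaw)%360,o['force'])
```

```text
0.07518004721418377 323.4737372590576 [2.32327085 0.62535154 5.85302974]
```

Emit:
apply_moves --pt "255 0.22 0.23 0 0 0 0" --pt "255 0 0 0 0 0 0"

```text
time_s: 6.9
ee_pos: [0.6418, 0.1271, 0.1361]
eef_rot: [3.141, 0.003, 3.04]
force: [0.6, 0.8, 5.5]
grip_width: 0.0215
grip_force: 15.0
```

Emit:
apply_moves --pt "110 0 0 0 0 0 0" --pt "110 0 0 0 0 0 0" --pt "110 0 0 0 0 0 0" --pt "110 0 0 4 0 0 0" --pt "110 0 0 4 0 0 0" --pt "110 -0.2 -4.5 1 0 0 0" --pt "110 -0.2 -4.5 0 0 0 0" --pt "110 -0.2 -4.7 0 0 0 0" --pt "110 -1.5 0 0 0 0 0" --pt "110 0 0 0 0 0 0"

```text
time_s: 7.9
ee_pos: [0.6193, -0.0112, 0.2246]
eef_rot: [3.141, -0.0, 3.038]
force: [-0.2, 0.9, 0.6]
grip_width: 0.0535
grip_force: 0.0
```

Run:
```python
from h import *
o=ctrl.get_obs(); print(repr(o['ee_pos']),repr(o['eef_rot']),o['grip_width'])
save('wrist','w3'); save('top','top1')
w=cv2.imread('pics/w3.png'); t=cv2.imread('pics/top1.png')[145:245,205:345]
cv2.imwrite('pics/w3v.png',np.vstack([w[60:330,:],cv2.resize(t,(448,320),interpolation=cv2.INTER_CUBIC)[:, :].copy() if 0 else np.hstack([cv2.resize(t,(448,320),interpolation=cv2.INTER_CUBIC),np.zeros((320,192,3),np.uint8)])]))
```

```text
array([ 0.61927465, -0.01115589,  0.22464906]) array([ 3.14149132e+00, -2.53584851e-04,  3.03784843e+00]) 0.05354188437220539
```

View pics/w3v.png

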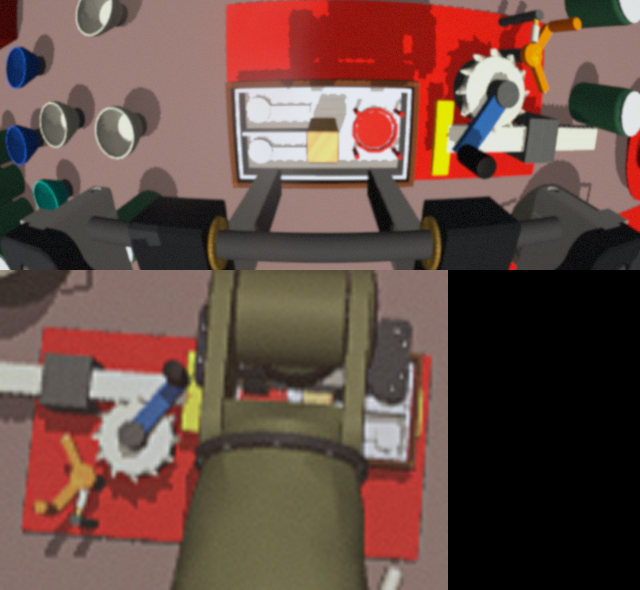

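The hold-down is clear (bar at x≈441) and the pawl is off. The case outline in this wrist crop is about (236,84), (416,82), (412,186), (233,186). The post's top face is at (322,148).

Run:
```python
from h import *
c=dict(np.load('pics/w3.npz'));p,r=[0.61927465,-0.01115589,0.22464906],[3.14149132,-2.5e-4,3.03785]
C=np.array([wonz(c,p,r,u,v+60,.05) for u,v in[(416,81),(236,84),(233,186),(412,187)]])
print(C,C.mean(0)); print(np.linalg.norm(C[0]-C[1]),np.linalg.norm(C[1]-C[2]))
y=C[0]+C[3]-C[1]-C[2]; print('yaw',np.arctan2(y[1],y[0])-np.pi/2, 'edge yaws',[np.arctan2(*(d[1::-1]))-np.pi/2 for d in (C[0]-C[1],C[3]-C[2])])
Q=np.array([wonz(c,p,r,u,v+60,.102) for u,v in[(307,131),(339,131),(339,163),(307,163)]]);print('post',Q.mean(0),np.linalg.norm(Q[0]-Q[1]),np.linalg.norm(Q[1]-Q[2]))
```

```text
[[ 0.5711246   0.09500215  0.05      ]
 [ 0.55447506 -0.09924906  0.05      ]
 [ 0.67013961 -0.1225542   0.05      ]
 [ 0.69289551  0.0856199   0.05      ]] [ 0.6221587 -0.0102953  0.05     ]
0.19496342774351763 0.11798905245328148
yaw -0.09760872055742875 edge yaws [np.float64(-0.0855024211080464), np.float64(-0.10887958240207118)]
post [ 0.62098526 -0.01136991  0.102     ] 0.02910492008487252 0.030438127398883665
```

Emit:
apply_moves --pt "110 0.17 -0.08 0 0 0 0.003" --pt "110 0 0 -4.1 0 0 0" --pt "110 0 0 -4.5 0 0 0" --pt "110 0 0 -4.5 0 0 0" --pt "110 0 0 0 0 0 0" --pt "255 0 0 0 0 0 0" --pt "255 0 0 0 0 0 0" --pt "255 0 0 0 0 0 0" --pt "255 0 0 0 0 0 0" --pt "255 0 0 0 0 0 0" --grip_force 50

```text
time_s: 9.0
ee_pos: [0.6229, -0.0112, 0.0959]
eef_rot: [-3.141, 0.004, 3.043]
force: [-0.3, -1.2, 7.5]
grip_width: 0.03
grip_force: 50.0
```

Emit:
apply_moves --pt "255 0 0 0 0 0 0" --pt "255 0 0 0 0 0 0"

```text
time_s: 9.2
ee_pos: [0.6229, -0.0112, 0.0959]
eef_rot: [-3.141, 0.004, 3.043]
force: [-0.9, -1.5, 6.9]
grip_width: 0.0296
grip_force: 50.0
```

Emit:
apply_moves --pt "255 0 0 1 0 0 0" --pt "255 0 0 1.5 0 0 0" --pt "255 0 0 1.5 0 0 0" --pt "255 0 0 2 0 0 0" --pt "255 0 0 2 0 0 0" --pt "255 0 0 2 0 0 0" --pt "255 0 0 0 0 0 0" --pt "255 0 0 0 0 0 0"

```text
time_s: 10.0
ee_pos: [0.6216, -0.0109, 0.1937]
eef_rot: [3.142, 0.0, 3.043]
force: [-1.2, 0.6, -4.8]
grip_width: 0.0299
grip_force: 50.0
```

Run:
```python
from h import *
o=ctrl.get_obs(); print(repr(o['ee_pos']),repr(o['eef_rot']),o['grip_width'],o['force'])
save('wrist','w4')
```

```text
array([ 0.62164866, -0.01087379,  0.19365251]) array([3.14154914e+00, 4.48976993e-04, 3.04285419e+00]) 0.029915008663814704 [-1.23818006  0.57116268 -4.7597041 ]
```

View pics/w4.png

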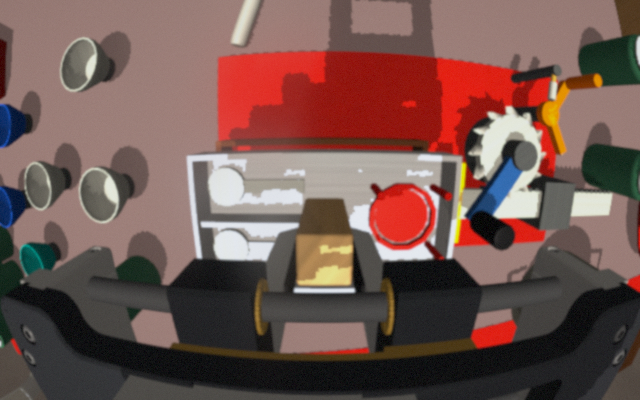

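Emit:
apply_moves --pt "255 0 0 0 0 0 -0.1" --pt "255 0 0 0 0 0 -0.14" --pt "255 0 0 0 0 0 -0.14" --pt "255 0 0 0 0 0 -0.14" --pt "255 0 0 0 0 0 -0.14" --pt "255 0 0 0 0 0 -0.14" --pt "255 0 0 0 0 0 -0.14" --pt "255 0 0 0 0 0 -0.14" --pt "255 0 0 0 0 0 -0.14" --pt "255 0 0 0 0 0 -0.14"

```text
time_s: 11.05
ee_pos: [0.6213, -0.0109, 0.1921]
eef_rot: [-3.139, -0.0, 1.677]
force: [1.3, 0.0, -3.7]
grip_width: 0.0296
grip_force: 50.0
```

Emit:
apply_moves --pt "255 0 0 0 0 0 -0.14" --pt "255 0 0 0 0 0 -0.14" --pt "255 0 0 0 0 0 -0.14" --pt "255 0 0 0 0 0 -0.14" --pt "255 0 0 0 0 0 -0.14" --pt "255 0 0 0 0 0 -0.14" --pt "255 0 0 0 0 0 -0.14" --pt "255 0 0 0 0 0 -0.14" --pt "255 0 0 0 0 0 -0.14" --pt "255 0 0 0 0 0 -0.14"

```text
time_s: 12.05
ee_pos: [0.6213, -0.0109, 0.192]
eef_rot: [-3.141, 0.002, 0.277]
force: [-1.0, 0.3, -4.7]
grip_width: 0.0297
grip_force: 50.0
```

Emit:
apply_moves --pt "255 0 0 0 0 0 -0.14" --pt "255 0 0 0 0 0 -0.14" --pt "255 0 0 0 0 0 -0.1016" --pt "255 0 0 0 0 0 0" --pt "255 0 0 0 0 0 0"

```text
time_s: 12.55
ee_pos: [0.6215, -0.0109, 0.1926]
eef_rot: [3.142, 0.001, -0.096]
force: [-0.4, -0.3, -3.4]
grip_width: 0.0298
grip_force: 50.0
```

Run:
```python
from h import *
o=ctrl.get_obs(); print(repr(o['ee_pos']),repr(o['eef_rot']),o['grip_width'],o['force'])
save('wrist','w5')
```

```text
array([ 0.62149379, -0.01089834,  0.19260501]) array([ 3.14156082e+00,  1.36545705e-03, -9.56317381e-02]) 0.029797752180963824 [-0.38090605 -0.34692599 -3.35096479]
```

View pics/w5.png

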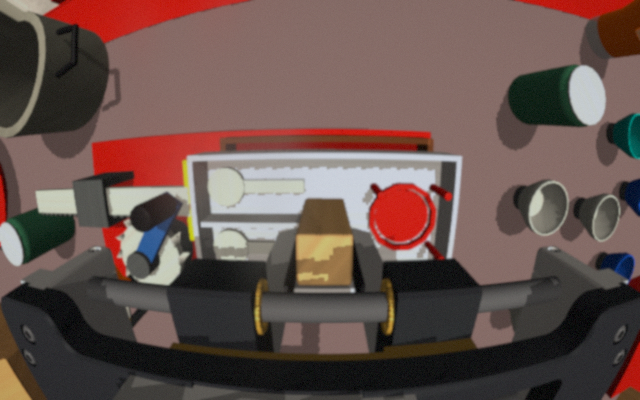

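Run:
```python
from h import *
c=dict(np.load('pics/w5.npz'));p,r=[0.62149379,-0.01089834,0.19260501],[3.14156,0.001365,-.09563]
Rt=R.from_euler('xyz',r).as_matrix()
for u,v,z in [(190,157,.1435),(325,155,.1435),(461,156,.1435),(223,146,.05),(432,146,.05),(222,136,.05),(434,135,.05)]:
    q=wonz(c,p,r,u,v,z); print((u,v),'tool',(Rt.T@(q-np.array(p)))[:2],'st',S(q))
```

```text
(190, 157) tool [ 0.0512693  -0.09402971] st [0.05142167 0.09736772]
(325, 155) tool [ 5.06000797e-02 -5.19947703e-05] st [0.05121953 0.00338783]
(461, 156) tool [0.05218711 0.09494996] st [ 0.05327871 -0.09160507]
(223, 146) tool [ 0.05336414 -0.10023467] st [0.05335804 0.10357932]
(432, 146) tool [0.05379219 0.10626776] st [ 0.0548124  -0.10291843]
(222, 136) tool [ 0.06332006 -0.10094547] st [0.06331031 0.10433959]
(434, 135) tool [0.06485403 0.10799455] st [ 0.06588269 -0.10459022]
```

Emit:
apply_moves --pt "255 0 -0.15 0 0 0 -0.003" --pt "255 0 0 -2 0 0 0" --pt "255 0 0 -2 0 0 0" --pt "255 0 0 -1 0 0 0" --pt "255 0 0 0 0 0 0"

```text
time_s: 13.1
ee_pos: [0.6212, -0.0124, 0.1421]
eef_rot: [3.142, 0.003, -0.101]
force: [0.1, -0.2, -3.8]
grip_width: 0.0297
grip_force: 50.0
```

Emit:
apply_moves --pt "255 0 0 -0.5 0 0 0" --pt "255 0 0 -0.4 0 0 0" --pt "255 0 0 -0.4 0 0 0" --pt "255 0 0 0 0 0 0"

```text
time_s: 13.5
ee_pos: [0.6216, -0.0124, 0.1301]
eef_rot: [-3.142, 0.001, -0.102]
force: [-0.0, -0.3, -4.2]
grip_width: 0.0298
grip_force: 50.0
```

It entered without contact. Next I'll lower it home.

Emit:
apply_moves --pt "255 0 0 -0.7 0 0 0" --pt "255 0 0 -0.7 0 0 0" --pt "255 0 0 -0.7 0 0 0" --pt "255 0 0 0 0 0 0"

```text
time_s: 13.9
ee_pos: [0.6212, -0.0124, 0.108]
eef_rot: [3.142, 0.002, -0.102]
force: [0.0, 0.5, -3.5]
grip_width: 0.0298
grip_force: 50.0
```

Emit:
apply_moves --pt "255 0 0 -0.4 0 0 0" --pt "255 0 0 -0.4 0 0 0" --pt "255 0 0 -0.4 0 0 0" --pt "255 0 0 -0.2 0 0 0" --pt "255 0 0 0 0 0 0"

```text
time_s: 14.4
ee_pos: [0.6219, -0.0125, 0.096]
eef_rot: [-3.142, -0.0, -0.102]
force: [-1.6, 0.4, 1.9]
grip_width: 0.0296
grip_force: 50.0
```

Seated, no side force. Next: release, rise, turn a quarter and go over the cups.

Emit:
apply_moves --pt "100 0 0 0 0 0 0" --pt "100 0 0 0 0 0 0" --pt "100 0 0 0 0 0 0" --pt "100 0 0 4 0 0 0" --pt "100 0 0 4 0 0 0" --pt "0 0 0 4 0 0 0.1" --pt "0 -0.7 -3.5 3 0 0 0.145" --pt "0 -0.7 -3.5 0 0 0 0.145" --pt "0 -0.7 -3.5 0 0 0 0.145" --pt "0 -0.7 -3.5 0 0 0 0.145"

```text
time_s: 15.4
ee_pos: [0.5934, -0.1537, 0.2458]
eef_rot: [3.141, -0.0, 0.584]
force: [0.5, 0.2, 0.8]
grip_width: 0.0928
grip_force: 0.0
```

Emit:
apply_moves --pt "0 -0.7 -3.5 0 0 0 0.145" --pt "0 -0.7 -3.5 0 0 0 0.145" --pt "0 -0.7 -3.5 0 0 0 0.145" --pt "0 -0.7 -3.5 0 0 0 0.145" --pt "0 -0.8 -3.5 0 0 0 0.145" --pt "0 -0.8 -3.3 0 0 0 0.145" --pt "0 0 0 0 0 0 0.02" --pt "0 0 0 0 0 0 0"

```text
time_s: 16.2
ee_pos: [0.5496, -0.3607, 0.2452]
eef_rot: [-3.141, -0.0, 1.466]
force: [0.1, 0.1, -0.1]
grip_width: 0.0941
grip_force: 0.0
```

Run:
```python
from h import *
o=ctrl.get_obs(); print(repr(o['ee_pos']),repr(o['eef_rot']),o['grip_width'],o['force'])
save('wrist','w6')
```

```text
array([ 0.54957813, -0.36067639,  0.24518976]) array([-3.14144115e+00, -2.67499762e-04,  1.46587036e+00]) 0.09407251180150082 [ 0.14325109  0.0801948  -0.10250551]
```

View pics/w6.png

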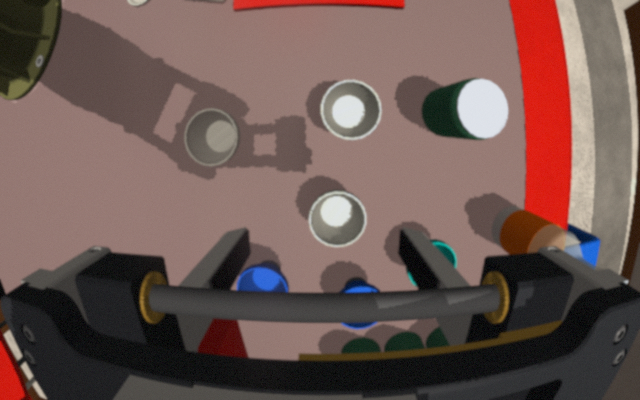

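The view shows exactly three steel cups, rim centres at (351,109), (338,219) and (212,138). The blue and turquoise ones are left alone.

Run:
```python
from h import *
c=dict(np.load('pics/w6.npz'));p,r=[0.54957813,-0.36067639,0.24518976],[-3.14144,-2.67e-4,1.46587]
for u,v in [(351,109.5),(337.5,219),(212,138)]: print(wonz(c,p,r,u,v,.06))
```

```text
[ 0.58726422 -0.27309539  0.06      ]
[ 0.56075465 -0.39379725  0.06      ]
[ 0.42898451 -0.28486635  0.06      ]
```

Emit:
apply_moves --pt "0 1.0 -3.3 -3 0 0 0" --pt "0 0 0 -4 0 0 0" --pt "0 0 0 -4 0 0 0" --pt "0 0 0 -4 0 0 0" --pt "0 0 0 -2.6 0 0 0" --pt "0 0 0 0 0 0 0" --pt "255 0 0 0 0 0 0" --pt "255 0 0 0 0 0 0" --pt "255 0 0 0 0 0 0" --pt "255 0 0 0 0 0 0" --grip_force 25

```text
time_s: 17.25
ee_pos: [0.5602, -0.3936, 0.0708]
eef_rot: [3.14, 0.001, 1.468]
force: [2.0, -0.0, 2.7]
grip_width: 0.0655
grip_force: 15.6
```

Emit:
apply_moves --pt "255 0 0 0 0 0 0" --pt "255 0 0 1 0 0 0" --pt "255 0 0 4 0 0 0" --pt "255 0 0 4 0 0 0" --pt "255 0 0 4 0 0 0" --pt "255 0 0 4 0 0 0" --pt "255 0 0 0 0 0 0"

```text
time_s: 17.95
ee_pos: [0.5607, -0.3942, 0.2467]
eef_rot: [3.134, 0.005, 1.468]
force: [0.6, -0.2, -0.7]
grip_width: 0.0654
grip_force: 24.9
```

Emit:
apply_moves --pt "255 0.5 3 0 0 0 0" --pt "255 0.7 4.15 0 0 0 0" --pt "255 0.7 4.15 0 0 0 0" --pt "255 0.7 4.15 0 0 0 0" --pt "255 0.7 4.15 0 0 0 0" --pt "255 0.7 4.15 0 0 0 0" --pt "255 0.7 4.15 0 0 0 0" --pt "255 0.75 4.1 0 0 0 0" --pt "255 0 0 0 0 0 0" --pt "255 0 0 0 0 0 0"

```text
time_s: 18.95
ee_pos: [0.6141, -0.0728, 0.239]
eef_rot: [-3.141, 0.0, 1.47]
force: [0.1, 0.6, -1.1]
grip_width: 0.0657
grip_force: 24.9
```

Emit:
apply_moves --pt "255 0 0 -4 0 0 0" --pt "255 0 0 -4 0 0 0" --pt "255 0 0 -3 0 0 0" --pt "255 0 0 0 0 0 0" --pt "255 0 0 0 0 0 0"

```text
time_s: 19.45
ee_pos: [0.6144, -0.0744, 0.1303]
eef_rot: [3.142, 0.0, 1.467]
force: [0.1, 0.3, 0.0]
grip_width: 0.065
grip_force: 24.9
```

Run:
```python
from h import *
o=ctrl.get_obs(); print(repr(o['ee_pos']),repr(o['eef_rot']),o['grip_width'],o['force'])
save('wrist','w7')
```

```text
array([ 0.61435423, -0.07443326,  0.13029133]) array([3.14154622e+00, 9.84740192e-05, 1.46699881e+00]) 0.06502047498661757 [0.07153462 0.25691042 0.00205948]
```

View pics/w7.png

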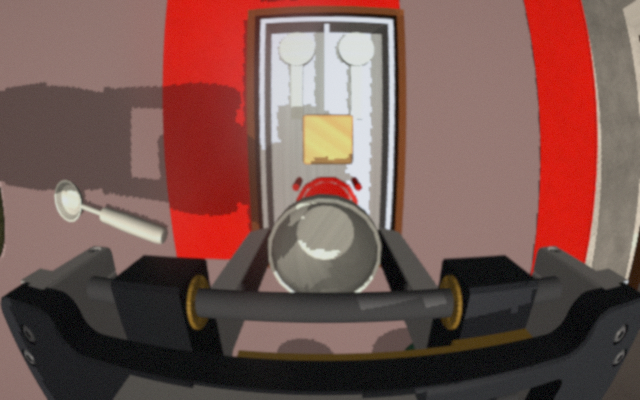

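Run:
```python
from h import *
c=dict(np.load('pics/w7.npz'));p,r=[0.61435423,-0.07443326,0.13029133],[3.14154622,1e-4,1.46699881]
P=wonz(c,p,r,327.5,138.5,.102); q=[wonz(c,p,r,u,182,.052) for u in(298,357)]
print(P,q,'case',[wonz(c,p,r,u,120,.05) for u in(252,401)], [wonz(c,p,r,325,v,.05) for v in (11,)])
a=1.467-np.pi/2
print('well from post',P[:2]-.062*np.array([-np.sin(a),np.cos(a)]))
m=(q[0]+q[1])[:2]/2; print('from pins',m-.024*np.array([-np.sin(a),np.cos(a)]))
```

```text
[ 0.6221709  -0.01126456  0.102     ] [array([ 0.59694319, -0.04319515,  0.052     ]), array([ 0.64157645, -0.04779206,  0.052     ])] case [array([0.56718464, 0.00805498, 0.05      ]), array([ 0.6798148 , -0.00344187,  0.05      ])] [array([0.6311193 , 0.08757034, 0.05      ])]
well from post [ 0.61574708 -0.07293087]
from pins [ 0.61677318 -0.06936444]
```

Emit:
apply_moves --pt "255 0.13 0.1 -1.3 0 0 0" --pt "255 0 0 -1 0 0 0" --pt "255 0 0 -0.8 0 0 0" --pt "255 0 0 -0.6 0 0 0" --pt "255 0 0 -0.4 0 0 0" --pt "255 0 0 -0.2 0 0 0" --pt "255 0 0 0 0 0 0"

```text
time_s: 20.2
ee_pos: [0.6157, -0.0724, 0.0868]
eef_rot: [3.141, -0.0, 1.468]
force: [-0.1, -0.1, 0.4]
grip_width: 0.0652
grip_force: 24.9
```

Emit:
apply_moves --pt "255 0 0 -0.15 0 0 0" --pt "255 0 0 0 0 0 0"

```text
time_s: 20.4
ee_pos: [0.6159, -0.0724, 0.0865]
eef_rot: [3.14, 0.0, 1.468]
force: [-5.4, 1.0, 12.5]
grip_width: 0.0655
grip_force: 24.9
```

Emit:
apply_moves --pt "255 0 0 0.1 0 0 0" --pt "0 0 0 0 0 0 0" --pt "0 0 0 0 0 0 0" --pt "0 0 0 0 0 0 0" --pt "0 0 0 3 0 0 0" --pt "0 0 0 4 0 0 0" --pt "0 0 0 4 0 0 0" --pt "0 -0.7 -5 3 0 0 0" --pt "0 -0.7 -5 0 0 0 0" --pt "0 -0.7 -5 0 0 0 0"

```text
time_s: 21.4
ee_pos: [0.5956, -0.2154, 0.2225]
eef_rot: [3.14, 0.001, 1.469]
force: [0.2, -0.1, -1.3]
grip_width: 0.0937
grip_force: 0.0
```

Emit:
apply_moves --pt "0 -0.8 -5 0 0 0 0" --pt "0 -0.8 -5 0 0 0 0" --pt "0 -0.3 -2 0 0 0 0" --pt "0 0 0 0 0 0 0"

```text
time_s: 21.8
ee_pos: [0.5761, -0.3352, 0.2208]
eef_rot: [-3.141, -0.0, 1.465]
force: [0.1, 0.9, -0.0]
grip_width: 0.0936
grip_force: 0.0
```

Run:
```python
from h import *
o=ctrl.get_obs(); print(repr(o['ee_pos']),repr(o['eef_rot']),o['grip_width'],o['force'])
save('wrist','w8')
```

```text
array([ 0.57605889, -0.33515419,  0.22083777]) array([-3.14099646e+00, -1.33691406e-04,  1.46489566e+00]) 0.09356869848725148 [ 0.08884063  0.90342298 -0.03658287]
```

View pics/w8.png

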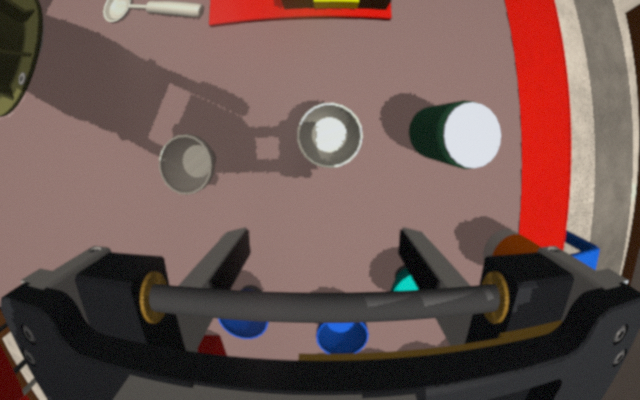

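Rims are at (330,135) and (187,163); the cups seem unmoved. I'll compute both.

Run:
```python
from h import *
c=dict(np.load('pics/w8.npz'));p,r=[0.57605889,-0.33515419,0.22083777],[-3.141,-1.3e-4,1.4649]
for u,v in [(330,135),(187,163.5)]: print(wonz(c,p,r,u,v,.06))
```

```text
[ 0.58782551 -0.27274958  0.06      ]
[ 0.43077852 -0.28249381  0.06      ]
```

Emit:
apply_moves --pt "0 0.5 3.1 0 0 0 0" --pt "0 0.6 3.15 -2 0 0 0" --pt "0 0 0 -4.5 0 0 0" --pt "0 0 0 -4.5 0 0 0" --pt "0 0 0 -4 0 0 0" --pt "0 0 0 0 0 0 0" --pt "255 0 0 0 0 0 0" --pt "255 0 0 0 0 0 0" --pt "255 0 0 0 0 0 0" --pt "255 0 0 0 0 0 0"

```text
time_s: 22.85
ee_pos: [0.5885, -0.2705, 0.0731]
eef_rot: [3.139, 0.001, 1.468]
force: [-1.1, 0.3, 1.7]
grip_width: 0.0651
grip_force: 5.6
```

Emit:
apply_moves --pt "255 0 0 0 0 0 0" --pt "255 0 0 0 0 0 0" --pt "255 0 0 3 0 0 0" --pt "255 0 0 4 0 0 0" --pt "255 0 0 4 0 0 0" --pt "255 0 0 4 0 0 0" --pt "255 0 0 0 0 0 0"

```text
time_s: 23.55
ee_pos: [0.5893, -0.271, 0.2283]
eef_rot: [3.133, 0.004, 1.468]
force: [0.2, 0.3, -1.3]
grip_width: 0.065
grip_force: 25.0
```

Emit:
apply_moves --pt "255 0.5 3.9 0 0 0 0" --pt "255 0.5 4 0 0 0 0" --pt "255 0.55 4 0 0 0 0" --pt "255 0.55 4 0 0 0 0" --pt "255 0.55 4 0 0 0 0" --pt "255 0 0 0 0 0 0" --pt "255 0 0 -4 0 0 0" --pt "255 0 0 -2.5 0 0 0" --pt "255 0 0 0 0 0 0" --pt "255 0 0 0 0 0 0"

```text
time_s: 24.55
ee_pos: [0.6145, -0.0718, 0.157]
eef_rot: [-3.142, 0.0, 1.468]
force: [0.9, 0.0, -0.6]
grip_width: 0.0652
grip_force: 25.0
```

Run:
```python
from h import *
o=ctrl.get_obs(); print(repr(o['ee_pos']),repr(o['eef_rot']),o['grip_width'],o['force'])
save('wrist','w9')
```

```text
array([ 0.61452226, -0.07179194,  0.15704413]) array([-3.14154964e+00,  2.02817086e-05,  1.46765082e+00]) 0.06517181257439272 [ 0.88607942  0.02442555 -0.57151164]
```

View pics/w9.png

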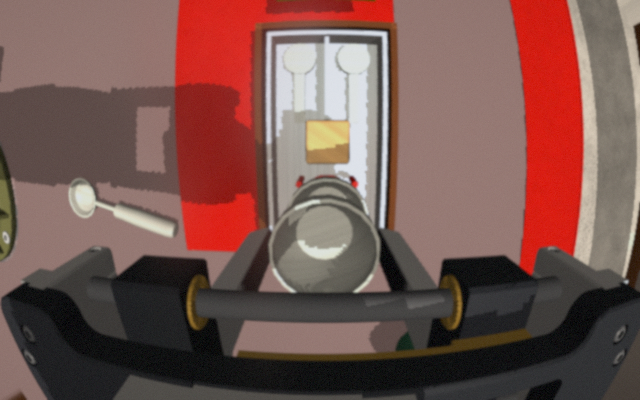

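The lower cup stands upright in the well and the held cup is about 1 mm to its left. I'll correct that and nest it.

Emit:
apply_moves --pt "255 0.13 0 -1.5 0 0 0" --pt "255 0 0 -1 0 0 0" --pt "255 0 0 -0.8 0 0 0" --pt "255 0 0 -0.6 0 0 0" --pt "255 0 0 -0.4 0 0 0" --pt "255 0 0 -0.2 0 0 0" --pt "255 0 0 0 0 0 0"

```text
time_s: 25.3
ee_pos: [0.6158, -0.0713, 0.1116]
eef_rot: [3.141, 0.0, 1.468]
force: [-0.4, -0.2, -0.3]
grip_width: 0.0652
grip_force: 25.0
```

Emit:
apply_moves --pt "255 0 0 -0.1 0 0 0" --pt "255 0 0 0 0 0 0"

```text
time_s: 25.5
ee_pos: [0.616, -0.0713, 0.1111]
eef_rot: [3.141, 0.0, 1.468]
force: [-0.6, 0.9, 3.1]
grip_width: 0.065
grip_force: 25.0
```

Emit:
apply_moves --pt "0 0 0 0 0 0 0" --pt "0 0 0 0 0 0 0" --pt "0 0 0 0 0 0 0" --pt "0 0 0 3 0 0 0" --pt "0 0 0 4 0 0 0" --pt "0 0 0 4 0 0 0" --pt "0 -3 -4 0 0 0 0" --pt "0 -3 -4 0 0 0 0" --pt "0 -3 -4 0 0 0 0" --pt "0 -3 -4 0 0 0 0"

```text
time_s: 26.5
ee_pos: [0.4943, -0.2325, 0.2206]
eef_rot: [3.141, 0.0, 1.469]
force: [1.4, -1.2, -0.3]
grip_width: 0.0936
grip_force: 0.0
```

Emit:
apply_moves --pt "0 -3 -4 0 0 0 0" --pt "0 -3 -4 0 0 0 0" --pt "0 -0.5 -3.5 0 0 0 0" --pt "0 0 0 0 0 0 0" --pt "0 0 0 0 0 0 0"

```text
time_s: 27.0
ee_pos: [0.4305, -0.3465, 0.2203]
eef_rot: [-3.141, -0.0, 1.467]
force: [0.4, 0.1, -0.4]
grip_width: 0.0938
grip_force: 0.0
```

Run:
```python
from h import *
o=ctrl.get_obs(); p,r=o['ee_pos'],o['eef_rot']; print(p,r)
c=save('wrist','w10'); g=cv2.medianBlur(cv2.cvtColor(c['img'],cv2.COLOR_RGB2GRAY),3)
H=cv2.HoughCircles(g,cv2.HOUGH_GRADIENT,1.5,25,param1=120,param2=35,minRadius=22,maxRadius=42)
for u,v,ra in H[0][:8]: print(u,v,ra,wonz(c,p,r,u,v,.06), c['img'][int(v),int(u)])
```

```text
[ 0.43048936 -0.3465422   0.22025742] [-3.14136458e+00 -3.37376019e-04  1.46684189e+00]
315.75 135.75 31.0 [ 0.42786829 -0.28334614  0.06      ] [165 161 150]
176.25 297.75 37.3 [ 0.22854033 -0.45766643  0.06      ] [61 61 59]
536.25 302.25 32.8 [ 0.71749431 -0.53086088  0.06      ] [30 29 33]
30.75 47.25 41.05 [ 0.02256865 -0.07313941  0.06      ] [39 35 24]
467.25 297.75 41.05 [ 0.59690489 -0.4950325   0.06      ] [81 79 78]
533.25 119.25 26.05 [ 0.68506491 -0.27761801  0.06      ] [ 9 29 18]
359.25 311.25 32.8 [ 0.45717644 -0.4903763   0.06      ] [71 69 68]
567.75 120.75 29.05 [ 0.74673206 -0.27858193  0.06      ] [220 224 228]
```

Emit:
apply_moves --pt "0 -0.1 3.1 0 0 0 0" --pt "0 -0.1 3.15 -2 0 0 0" --pt "0 0 0 -4.5 0 0 0" --pt "0 0 0 -4.5 0 0 0" --pt "0 0 0 -3.9 0 0 0" --pt "0 0 0 0 0 0 0" --pt "255 0 0 0 0 0 0" --pt "255 0 0 0 0 0 0" --pt "255 0 0 0 0 0 0" --pt "255 0 0 0 0 0 0"

```text
time_s: 28.05
ee_pos: [0.4292, -0.2841, 0.0729]
eef_rot: [3.14, 0.001, 1.468]
force: [-1.2, -0.4, 7.0]
grip_width: 0.0674
grip_force: 25.0
```

Emit:
apply_moves --pt "255 0 0 0 0 0 0" --pt "255 0 0 0 0 0 0" --pt "255 0 0 3 0 0 0" --pt "255 0 0 4 0 0 0" --pt "255 0 0 4 0 0 0" --pt "255 0 0 4 0 0 0" --pt "255 0 0 2 0 0 0" --pt "255 0 0 0 0 0 0"

```text
time_s: 28.85
ee_pos: [0.4294, -0.2843, 0.2447]
eef_rot: [3.137, 0.003, 1.468]
force: [-0.6, -0.3, -2.7]
grip_width: 0.0671
grip_force: 25.0
```

Emit:
apply_moves --pt "255 2 2.3 0 0 0 0" --pt "255 2.8 3.15 0 0 0 0" --pt "255 2.8 3.15 0 0 0 0" --pt "255 2.8 3.15 0 0 0 0" --pt "255 2.8 3.15 0 0 0 0" --pt "255 2.8 3.15 0 0 0 0" --pt "255 2.65 3.15 0 0 0 0" --pt "255 0 0 -3 0 0 0" --pt "255 0 0 -3.5 0 0 0" --pt "255 0 0 0 0 0 0"

```text
time_s: 29.85
ee_pos: [0.613, -0.0711, 0.1705]
eef_rot: [-3.132, -0.001, 1.469]
force: [0.3, 0.1, -1.7]
grip_width: 0.0673
grip_force: 25.0
```

Run:
```python
from h import *
o=ctrl.get_obs(); print(repr(o['ee_pos']),repr(o['eef_rot']),o['grip_width'],o['force'])
save('wrist','w11')
```

```text
array([ 0.61295067, -0.07112172,  0.17045746]) array([-3.13191344e+00, -6.55231964e-04,  1.46862534e+00]) 0.06726346053003737 [ 0.26490657  0.09288271 -1.68102482]
```

View pics/w11.png

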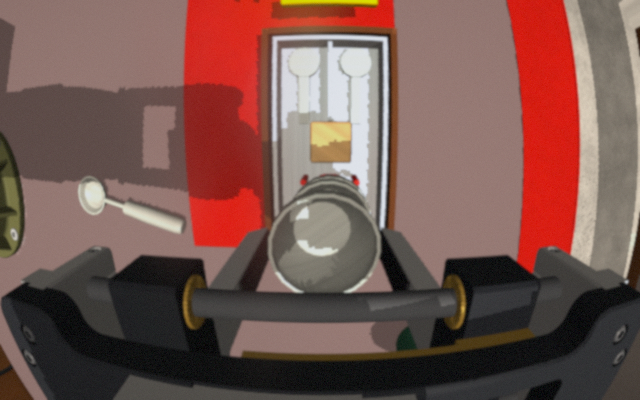

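Emit:
apply_moves --pt "255 0.2 0 0 0 0 0" --pt "255 0 0 0 0 0 0" --pt "255 0 0 0 0 0 0"

```text
time_s: 30.2
ee_pos: [0.6177, -0.072, 0.1779]
eef_rot: [3.139, 0.0, 1.468]
force: [0.2, 0.3, -1.3]
grip_width: 0.0672
grip_force: 25.0
```

Emit:
apply_moves --pt "255 -0.17 0 -1.4 0 0 0" --pt "255 0 0 -1 0 0 0" --pt "255 0 0 -0.8 0 0 0" --pt "255 0 0 -0.6 0 0 0" --pt "255 0 0 -0.4 0 0 0" --pt "255 0 0 0 0 0 0" --pt "255 0 0 0 0 0 0"

```text
time_s: 30.9
ee_pos: [0.6156, -0.0718, 0.1347]
eef_rot: [3.141, 0.0, 1.468]
force: [0.2, -0.2, -1.6]
grip_width: 0.0671
grip_force: 25.0
```

Emit:
apply_moves --pt "255 0 0 -0.15 0 0 0" --pt "255 0 0 0 0 0 0"

```text
time_s: 31.1
ee_pos: [0.6158, -0.0718, 0.1334]
eef_rot: [3.141, 0.0, 1.468]
force: [0.4, -1.1, 0.8]
grip_width: 0.0669
grip_force: 25.0
```

Emit:
apply_moves --pt "255 0 0 -0.05 0 0 0" --pt "0 0 0 0 0 0 0" --pt "0 0 0 0 0 0 0" --pt "0 0 0 0 0 0 0" --pt "0 0 0 2.5 0 0 0" --pt "0 0 0 4 0 0 0" --pt "0 0 0 4 0 0 0" --pt "255 0 0 1.5 0 0 0" --pt "255 -1.5 3.7 0 0 0 0" --pt "255 -1.5 3.7 0 0 0 0"

```text
time_s: 32.1
ee_pos: [0.5851, 0.0025, 0.2526]
eef_rot: [3.141, -0.0, 1.466]
force: [0.7, -0.2, 0.6]
grip_width: 0.0733
grip_force: 0.0
```

Emit:
apply_moves --pt "255 -1.5 3.8 0 0 0 0" --pt "255 -1.5 3.8 0 0 0 0" --pt "255 -1.5 3.8 0 0 0 0" --pt "255 -1.6 3.8 0 0 0 0" --pt "255 -1.6 3.8 0 0 0 0" --pt "255 -1.6 3.8 0 0 0 0" --pt "255 -1.5 3.6 0 0 0 0" --pt "255 0 0 0 0 0 0" --pt "255 0 0 0 0 0 0"

```text
time_s: 33.0
ee_pos: [0.4773, 0.2666, 0.2524]
eef_rot: [-3.141, 0.0, 1.47]
force: [0.5, -1.2, -0.5]
grip_width: 0.0022
grip_force: 0.0
```

Now lower the tool to TCP 0.129 and flick the tab back.

Emit:
apply_moves --pt "255 0 0 -4.3 0 0 0" --pt "255 0 0 -4 0 0 0" --pt "255 0 0 -4 0 0 0" --pt "255 0.8 0 0 0 0 0" --pt "255 0.7 0.1 0 0 0 0" --pt "255 0.7 0.2 0 0 0 0" --pt "255 0.6 0.2 0 0 0 0" --pt "255 0.6 0.15 0 0 0 0" --pt "255 0 0 0 0 0 0" --pt "255 0 0 0 0 0 0"

```text
time_s: 34.0
ee_pos: [0.5125, 0.2726, 0.131]
eef_rot: [3.139, -0.001, 1.468]
force: [-0.3, -0.2, -1.2]
grip_width: 0.0005
grip_force: 0.0
```

Emit:
apply_moves --pt "255 -1.5 0 0 0 0 0" --pt "255 -1 0 0 0 0 0" --pt "255 0 0 4 0 0 0" --pt "255 0 0 4 0 0 0" --pt "255 0 0 4 0 0 0" --pt "255 -4 2 0 0 0 0" --pt "255 -4 2 0 0 0 0" --pt "255 -4 2 0 0 0 0" --pt "255 -4 2 0 0 0 0" --pt "255 0 0 0 0 0 0"

```text
time_s: 35.0
ee_pos: [0.3232, 0.3542, 0.2504]
eef_rot: [3.141, -0.001, 1.472]
force: [0.7, -0.5, 0.4]
grip_width: 0.0004
grip_force: 0.0
```

Run:
```python
from h import *
a=save('top','top2'); b=save('side','side2')
t=a['img'][150:250,200:350,::-1]; s=b['img'][130:250,250:390,::-1]
cv2.imwrite('pics/fin.png',np.hstack([cv2.resize(t,(400,267),interpolation=cv2.INTER_CUBIC),cv2.resize(s,(312,267),interpolation=cv2.INTER_CUBIC)]))
```

```text
(no output)
```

View pics/fin.png

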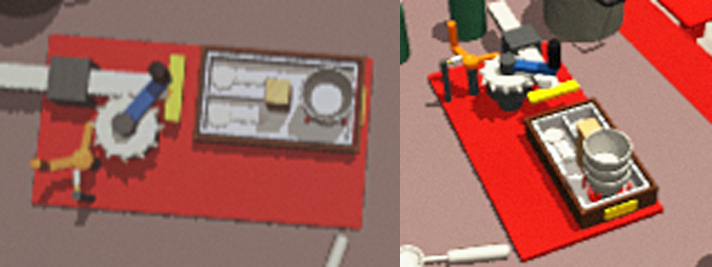

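The pawl tab is at the same pixel as at the start (about (214,211)), so it is on the wheel. The stack of three cups is straight over the well at the -y end, and the hold-down is open. Handing in.

```bash
python3 -c "
from station import ctrl
print(ctrl.hand_in())"
```

```text
the job is handed in; nothing more can be done
None
```

The job is handed in, with no verdict returned: tray turned and seated with the red well at the end away from the winch, all three steel cups nested in it, hold-down open, pawl back on the wheel, and no cans touched.

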